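# Walk a tailstock home along its guides and latch it

## Task

The stone tube in the polishing rig is waiting for its tailstock. The tailstock is heavy and binds between the guide bars, so walk it forward with gentle alternating pushes on the lugs of its two rear feet (ease off and change feet whenever it binds, never force it, keep off its handwheel) until both feet stand fully home against their stop blocks, and finish with a steady press of about 15 N on one lug for half a second, to feel that it bears solidly on its stop. Then swing the red-handled retaining lever all the way round behind the foot, let go, and leave the loose tools lying about undisturbed.

Things in the scene. Friction and masses are not known exactly. Their poses are not given: they have to be found in the camera images.
- rig: Fixed polishing rig: dark bed plate 370x196, 12 thick, two steel guide bars, green headstock at the far end. Origin on the table where the tailstock's origin stands (12 higher) when home; x along the guides to the headstock, y left. Bars 14 high, inner faces y=+-76.8, straight from x=-20 to 59, splayed to +-84 at the mouth x=-65, friction 0.3. Sizes here and below in mm.
- bench_tailstock: Heavy green tailstock, 1.1 kg +-12%, loose and flat on the plate. Origin under its middle, x forward to its cone (tip x=74, z=46). Feet 150 over all: y=+-55 to +-75, x=-42 to 38, 24 high; body between 78 wide, 72 high. Play 1.8 a side in the guides: pushed on one foot alone it turns, then wedges. Slides with 4 to 9 N; 30 N is forcing it. Starts 78 to 96 short of home, a little skewed.
- left_lug (a point): Where to push the left foot: middle of the flat rear face of its lug, tailstock frame x=-42, y=65, z=27. The lug is 20 wide (y=55 to 75), 38 high and 26 long.
- right_lug (a point): The same point of the right foot: tailstock frame x=-42, y=-65, z=27.
- left_stop: Left stop block, fixed on the rig, 24x20x22. Origin in the middle of its near face: rig frame x=39, y=64.5, 23 above the table. The left foot's front face (tailstock x=38) bears on this face when home.
- right_stop: The mirror-image right stop block: near face at rig frame x=39, y=-64.5.
- handwheel: Dark handwheel on the back of the tailstock, fixed to it; not to be pushed. Disc 46 across, centred at y=0, z=46, reaching from x=-50 to -37 in the tailstock's frame. Its origin and axes are those of the tailstock.
- tube (a joint): How far (m) the white stone tube (68 outside, 48 bore, axis 58 above the table) is pressed back into its sprung cup; 0 at rest, about 0.005 with the tailstock home. The spring gives 1.4 N at first, 3 N at home: less than the tailstock's friction.
- lever (a joint): Angle of the retaining lever, rad, growing clockwise from above. 0 open: handle to the rig's +x; the catch arm (69 long, 14 wide, 28 to 39 above the table) to -x, turned 0.35 rad outward from there. 1.92 shut: arm to the rig's +y, 2 behind the right foot's rear face; handle to -y, 0.35 past. Cannot shut before the foot is home. Friction 0.05 N m, stays where left. Starts at 0 to 0.25.
- lever_pivot (a point): On the upright axis of the retaining lever, 28 above the table; rig frame x=-51, y=-105, outside the right guide bar.
- lever_grip (a point): Grip point in the lever's upright red handle, 70 from the pivot, 58 above the table. The handle is round, 15 to 17 thick, from 40 to 75 above the table.
- key: T-shaped dark steel chuck key lying loose to the left, 120x112x18; bystander, origin under its middle.
- chisel: Wood-handled chisel, 240 long, lying loose to the right; bystander, origin under its middle.

How it is judged:
By the outcome, as a careful person would: the job done as asked, in the order asked, and still so for the second after the job is handed in, with the robot touching nothing.
It also fails if it takes over 72 s, if anything falls off the work surface, if the arm or the gripper's body presses on something with over 40 N, if the wrist force passes 120 N, or if a joint passes its speed limit or range.

## Robot

A 6-joint arm with a two-finger parallel gripper is mounted at the origin on a cart in front of the work surface, level with it; the furniture and walls round the work are solid. World frame = base frame: x ahead of the robot, y to its left, z up, the work surface at z = 0. Lengths are in mm, angles in rad, forces in N, time in s.
With the tool pointing down it reaches from about 325 to 875 mm from the base axis. Payload 4.4 kg.
Tool frame: the origin (TCP) lies at the very end of the fingers, on their centre line; the grasp point (between the pads) lies 19 mm behind it (hold_point_z is the distance from the TCP to the grasp point, in mm); z points along the fingers, y is the line along which they close (so a half turn about z gives the same grasp; the last joint's range is limited). The gripper opens to 85 mm and grips with 20 to 120 N. Pads are 22 mm wide; open, the fingers measure 114 mm over their backs; the gripper's body (76 mm by 85 mm) begins 54 mm behind the grasp point. The pads swing forward as they close: fully open they stand 13 mm farther back than shut.
Start: joints at [0.993, 0.207, 1.542, -0, 1.393, -0.15], TCP at [238.56, 523.179, 231.282] pointing down, gripper open.
Joint ranges: [-2.73, 2.73], [-0.86, 2.22], [0.23, 2.46], [-1.11, 4.25], [0.08, 2.63], [-2.82, 2.82]. Speed limits (rad/s): [2.79, 2.79, 3.14, 3.14, 3.14, 3.14].

## Interface

Orientations are given as a rotation vector (axis times angle).
In Python, from rig import * gives the robot as it stands. The module is installed in compiled form; this text tells all that it offers.
- The arm moves only by the shell command python3 -m pendant 'ROWS' [FORCE]. ROWS is JSON, one flat list of numbers, 5 for each row, row after row: the shift along the tool's x, y, z in cm, then the turn about the tool's z in rad, then the closure, from -1 (fully open) to 1 (shut). A call has 1 to 10 rows; each row is the pose to reach, as a shift and turn from the pose commanded when the call began, along the tool's axes at that moment; what a row does not reach only later rows make up. A row lasts 1/8 s, in which the tool goes at most 62.5 mm and 10.7 degrees, less where a joint would pass 70% of its speed; a pose out of reach is approached as far as the arm can. A call with a gripper value outside its range is refused whole. The fingers move at their own pace and stop on an object; FORCE is the grip in N (left out, the last holds). Time passes only in rows, so rows that repeat a pose let the fingers close. It gives the time, the measured TCP pose, the force, the opening and the grip force at its end, in the units of the state.
- read_state(): the state, without advancing time (a new reading comes with each control period).
- capture(name): name is "scene" or "top"; returns a dict with "color" (400x640x3 uint8, blue, green, red), "fx", "fy", "cx", "cy" (pixels), "k1" (the pictures are not rectified: a ray, as slopes to the right and down, at radius r is drawn at 1 + k1 r^2 times it, then the intrinsics apply), "origin" and "rotation" of the camera in the world. Camera axes: x right, y down, z forward; pixel columns grow to the right and rows downward; lengths in mm; the calibration is good to about 2 mm. A picture is of the moment at which its call begins. There is no depth.
- sign_off(): hands the job in; it is judged then, once.
The state is a dict: "time": time; "q": joint angles; "qvel": joint speeds; "effort": joint torques, N m; "ee_pos": TCP position; "orientation": TCP orientation; "wrist_force": force on the tool from outside, world axes, zero at the start; "ft_torque": the same for the moment, N m; "opening": opening from 0.0 (shut) to 1.0 (fully open); "grip_force": force on a finger pad.
Only numpy, scipy, OpenCV 4.12 (cv2) and the standard library are available. Lean on these libraries where they do the work, as an engineer would, in place of code of your own. Each camera call takes 0.05 s, during which the arm holds its last target. There are 200 camera calls.

## Working session

There is one attempt and no reset: what is moved stays moved. The work goes in short steps, Python scripts to look and compute and a shell command to move; the robot and the scene stay as the last step left them, time stands still between calls to the robot, and variables do not carry over. Pictures are saved under pics/ and viewed, at most 10 in all, crops included, and the job is handed in when it is done.

```bash
mkdir -p pics
cat > h.py <<'E'
from rig import *
import numpy as np, cv2
def snap(n,f):
    c=capture(n); cv2.imwrite('pics/'+f+'.png',c['color']); return c
def ray(c,u,v):
    d=np.array([(u-c['cx'])/c['fx'],(v-c['cy'])/c['fy']]); s=d.copy()
    for _ in range(20): s=d/(1+c['k1']*(s@s))
    return np.array(c['rotation'])@np.array([s[0],s[1],1.])
def pt(c,u,v,z):
    r=ray(c,u,v); o=np.array(c['origin']); return o+r*(z-o[2])/r[2]
def proj(c,p):
    q=np.array(c['rotation']).T@(np.array(p,float)-c['origin']); s=q[:2]/q[2]; s=s*(1+c['k1']*(s@s))
    return s*[c['fx'],c['fy']]+[c['cx'],c['cy']]
E
python3 - <<'E'
from h import *
for n in('top','scene'):
    c=snap(n,n+'0'); print(n,{k:c[k] for k in c if k!='color'})
print(read_state())
E
```

```text
top {'fx': 366.27231624974814, 'fy': 366.27231624974814, 'cx': 322.86733381963955, 'cy': 200.44251275227987, 'k1': -0.08134347294543728, 'origin': array([ 415.14624977,  -64.60543612, 1135.84276949]), 'rotation': array([-2.11087202,  2.15610473, -0.1334754 ])}
scene {'fx': 463.69430149918554, 'fy': 463.69430149918554, 'cx': 326.2094588987663, 'cy': 200.43261746270073, 'k1': -0.04689648474074488, 'origin': array([ -27.82174888, -763.79611822,  818.7531242 ]), 'rotation': array([-2.13338769,  0.7719008 , -0.36186814])}
{'time': 0.1, 'q': array([ 9.92495746e-01,  2.07385310e-01,  1.54281349e+00, -2.93657862e-06,
        1.39350916e+00, -1.50473242e-01]), 'qvel': array([-0.00297394, -0.00144967, -0.00411697, -0.00121091,  0.00244348,
        0.00022432]), 'effort': array([-1.16337083e-03, -3.84090936e+01, -2.92545480e+01, -2.42042161e-04,
        4.87541431e-03, -1.38993261e-05]), 'ee_pos': array([238.18188694, 522.59424728, 230.21205373]), 'orientation': array([-0.6667555 , -3.06925281,  0.00310543]), 'wrist_force': array([ 0.06406367,  0.11835358, -1.03004262]), 'ft_torque': array([0.00442046, 0.05242727, 0.04711485]), 'grip_force': 0.0, 'opening': 1.0008210906969732}
```

View pics/top0.png

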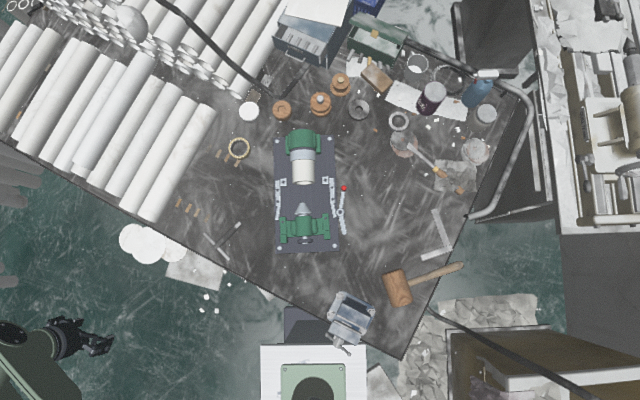

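View pics/scene0.png

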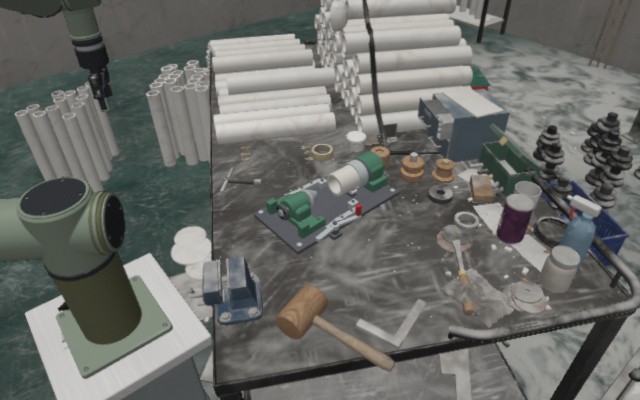

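```bash
sed -i "s/c=capture(n); /c=capture(n); c['rotation']=cv2.Rodrigues(np.array(c['rotation']))[0]; /" h.py
cat >> h.py <<'E'
def crop(c,f,u0,v0,u1,v1,k):
    cv2.imwrite('pics/'+f+'.png',cv2.resize(c['color'][v0:v1,u0:u1],None,fx=k,fy=k,interpolation=cv2.INTER_CUBIC))
E
python3 - <<'E'
from h import *
c=snap('top','top1'); crop(c,'tc',260,125,360,260,4.4)
c=snap('scene','sc1'); crop(c,'sc',250,145,405,250,5)
E
```

```text
(no output)
```

View pics/tc.png

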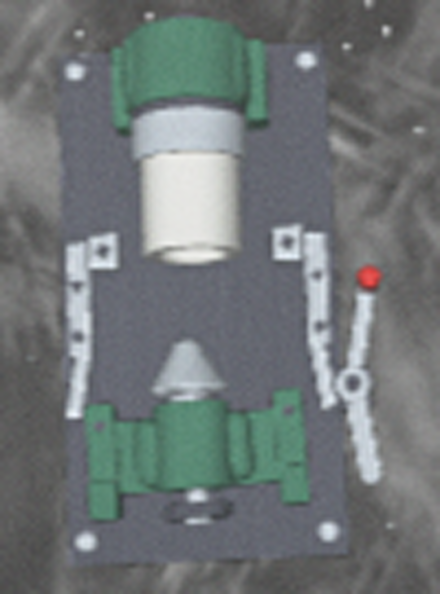

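View pics/sc.png

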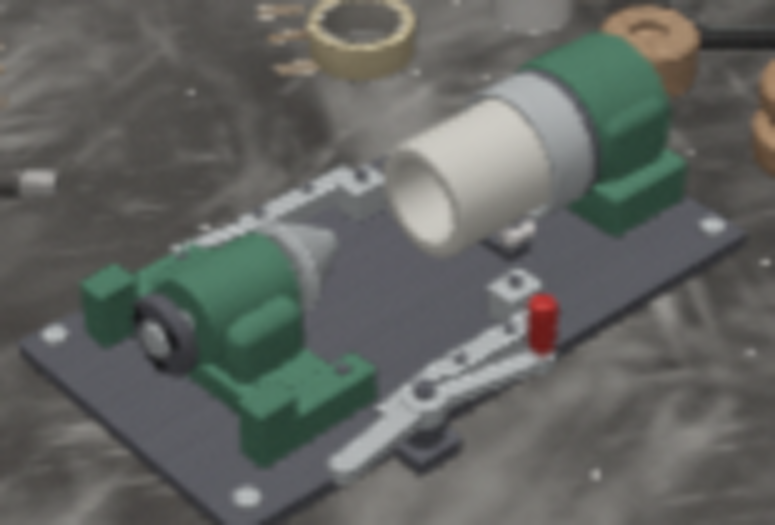

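```bash
cat >> h.py <<'E'
from scipy.optimize import least_squares
def fit2(loc,wld):
    # planar rigid fit; returns x,y,yaw
    L=np.array(loc,float);W=np.array(wld)[:,:2]
    f=lambda p:(np.c_[np.cos(p[2])*L[:,0]-np.sin(p[2])*L[:,1]+p[0],np.sin(p[2])*L[:,0]+np.cos(p[2])*L[:,1]+p[1]]-W).ravel()
    s=least_squares(f,[W[0,0],W[0,1],0]); return s.x,f(s.x).reshape(-1,2)
def tf(p,l): 
    c,s=np.cos(p[2]),np.sin(p[2]); return np.array([p[0]+c*l[0]-s*l[1],p[1]+s*l[0]+c*l[1]])
E
python3 - <<'E'
from h import *
c=snap('top','t2'); T=lambda a,b,z:pt(c,260+(a+.5)/4.4-.5,125+(b+.5)/4.4-.5,z)
corn=[T(*a,12) for a in[(57,55),(326,43),(347,553),(70,563)]]
print('corners',np.round(corn,1),np.round(np.mean(corn,0),1))
st=[T(103,268,34),T(287,259,34)]; pv=T(352,382,41)
bl=[T(103,251,34),T(287,242,34)]
P,r=fit2([(39,64.5),(39,-64.5),(51,64.5),(51,-64.5),(-51,-105)],st+bl+[pv]); print('rig',P,np.round(r,1))
red=T(369,277,75); print('red',red,'pivot',pv)
d=red[:2]-pv[:2]; print('lever',P[2]-np.arctan2(d[1],d[0]),np.hypot(*d))
# tailstock: lug tops z=50 corners
loc=[(-42,75),(-42,55),(-42,-55),(-42,-75)]
w=[T(89,519,50),T(118,518,50),T(282,502,50),T(308,500,50)]
t,r=fit2(loc,w);print('tail',t,np.round(r,1))
m=np.array(P);R=tf((0,0,-P[2]),t[:2]-P[:2]);print('tail in rig',R,t[2]-P[2])
s=snap('scene','s2')
for l,z in[((-42,65),39),((-42,-65),39)]:
    p=np.r_[tf(t,l),z]; u=proj(s,p); print('lug',p,'scene crop',(u-[250,145])*5)
for l,z in[((-51,-105),40),((39,64.5),34),((39,-64.5),34)]:
    p=np.r_[tf(P,l),z]; print(l,p,(proj(s,p)-[250,145])*5)
print('red',(proj(s,red)-[250,145])*5)
E
```

```text
corners [[792.5 117.5  12. ]
 [795.8 -78.7  12. ]
 [428.8 -84.5  12. ]
 [425.5 107.9  12. ]] [610.6  15.6  12. ]
rig [5.91953627e+02 1.56288403e+01 2.64520494e-02] [[ 0.1  0. ]
 [ 0.3 -0.3]
 [-0.   0.4]
 [ 0.2  0.3]
 [-0.6 -0.4]]
red [ 610.70946204 -102.71485208   75.        ] pivot [544.34703053 -90.31093096  41.        ]
lever 0.21123170952886025 67.51169954042082
tail [5.01003939e+02 1.77174400e+01 7.04763138e-02] [[-0.5  0.4]
 [ 0.6  0.1]
 [-0.2  1. ]
 [ 0.2 -1.5]]
tail in rig [-90.86262922   4.49339415] 0.04402426436285434
lug [454.53103199  79.59852677  39.        ] scene crop [ 82.0810805  304.05625588]
lug [463.68537026 -50.07875763  39.        ] scene crop [241.80296999 421.746743  ]
(-51, -105) [543.74860995 -90.68332424  40.        ] [416.13219661 393.22843518]
(39, 64.5) [629.23402528  81.13778555  34.        ] [336.087083   185.14016214]
(39, -64.5) [632.64594173 -47.81708573  34.        ] [490.6258819  290.96810698]
red [531.95032228 297.47485184]
```

```bash
cat >> h.py <<'E'
def delta(w):
    s=read_state(); R=cv2.Rodrigues(np.array(s['orientation']))[0]
    return np.round(R.T@(np.array(w)-s['ee_pos'])/10,2)
E
python3 -c "
from h import *
print(delta((415,79,110)))
s=snap('scene','k')
"
```

```text
[-34.49 -33.06  12.11]
```

```bash
python3 -m pendant '[-5,-5,1,-0.15,1, -10,-10,2,-0.3,1, -15,-14.5,3,-0.454,1, -19,-18.5,5,-0.454,1, -23,-22.5,7,-0.454,1, -27,-26.5,9,-0.454,1, -31,-30,11,-0.454,1, -34.5,-33,12.1,-0.454,1, -34.5,-33,12.1,-0.454,1]'
python3 -c "
from h import *
print(delta((420,79.3,32))); print(cv2.Rodrigues(read_state()['orientation'])[0].round(3))"
```

```text
time: 1.48
ee_pos: [416.4, 76.6, 109.7]
orientation: [0.03, -3.141, 0.001]
wrist_force: [-0.1, 0.2, 0.6]
opening: -0.003
grip_force: 0.0
[-0.37  0.27  7.77]
[[-1.    -0.019 -0.001]
 [-0.019  1.    -0.001]
 [ 0.001 -0.001 -1.   ]]
```

```bash
python3 -m pendant '[-0.4,0.3,4,0,1, -0.4,0.3,7.7,0,1, -0.4,0.3,7.7,0,1, -1.2,0.3,7.7,0,1, -1.8,0.3,7.7,0,1]'
python3 -c "
from h import *
c=snap('scene','sc3');crop(c,'sc3c',220,125,375,240,5)
print(read_state()['wrist_force'])"
```

```text
time: 2.1
ee_pos: [436.2, 83.6, 35.3]
orientation: [-0.042, 3.136, -0.0]
wrist_force: [-0.3, -0.9, 0.5]
opening: -0.0
grip_force: 0.0
[1.58954958 0.41008876 0.07251916]
```

View pics/sc3c.png

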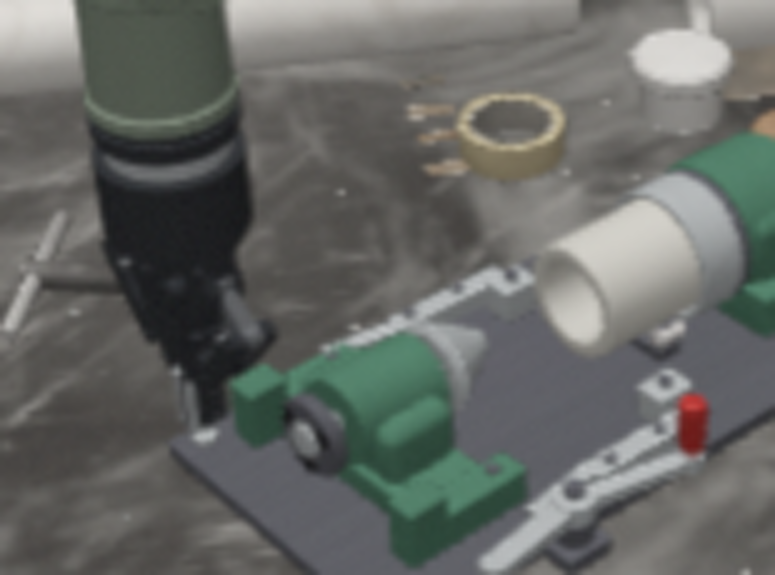

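```bash
python3 -m pendant '[-0.2,0,0,0,1, -0.4,0,0,0,1, -0.6,0,0,0,1, -0.7,0,0,0,1]'
python3 -c "
from h import *
s=read_state();print(s['ee_pos'],s['wrist_force'],s['orientation'])"
```

```text
time: 2.65
ee_pos: [440.5, 83.4, 33.3]
orientation: [0.041, -3.141, 0.0]
wrist_force: [-0.5, -0.4, 0.2]
opening: -0.0
grip_force: 0.0
[440.495447    83.40268851  33.2637024 ] [-0.52887893 -0.43733989  0.23788496] [ 4.09870901e-02 -3.14121060e+00  1.28986225e-05]
```

```bash
python3 -m pendant '[-0.1,-0.4,0,0,1, -0.2,-0.4,0,0,1, -0.4,-0.4,0,0,1, -0.6,-0.4,0,0,1, -0.8,-0.4,0,0,1, -0.8,-0.4,0,0,1]'
python3 -c "
from h import *
s=read_state();print(s['ee_pos'],s['wrist_force'])"
```

```text
time: 3.4
ee_pos: [445.2, 79.8, 32.5]
orientation: [0.042, -3.134, -0.0]
wrist_force: [-7.5, -0.8, 6.7]
opening: -0.006
grip_force: 3.8
[445.1790989   79.81408893  32.51999276] [-7.51296639 -0.75536413  6.65497915]
```

```bash
python3 -m pendant '[-0.1,0,0,0,1, -0.2,0,0,0,1, -0.4,0,0,0,1, -0.5,0,0,0,1, -0.6,0,0,0,1, -0.6,0,0,0,1]'
```

```text
time: 4.15
ee_pos: [450.4, 80.8, 32.2]
orientation: [0.041, -3.132, -0.002]
wrist_force: [-8.6, 2.2, 5.9]
opening: -0.0
grip_force: 4.2
```

```bash
python3 -m pendant '[-0.2,0,0,0,1, -0.3,0,0,0,1, -0.4,0,0,0,1, -0.5,0,0,0,1, -0.6,0,0,0,1, -0.6,0,0,0,1]'
python3 -c "
from h import *
c=snap('top','t4');crop(c,'t4c',260,170,360,260,6)"
```

```text
time: 4.9
ee_pos: [456.6, 81.1, 32.1]
orientation: [0.041, -3.133, -0.003]
wrist_force: [-7.6, 2.6, 3.0]
opening: 0.001
grip_force: 3.7
```

View pics/t4c.png

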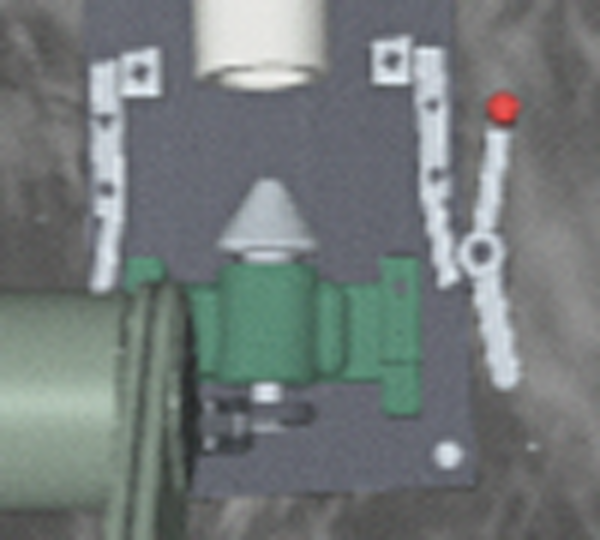

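```bash
python3 -m pendant '[3,0,0,0,1, 3.5,-2,0,0,1, 3.5,-8,0,0,1, 3.5,-13.1,0,0,1, 3,-13.1,0,0,1, 1.8,-13.1,0,0,1, 1.2,-13.1,0,0,1, 0.8,-13.1,0,0,1, 0.5,-13.1,0,0,1, 0.2,-13.1,0,0,1]'
python3 -m pendant '[-0.2,0,0,0,1, -0.4,0,0,0,1, -0.5,0,0,0,1, -0.6,0,0,0,1]'
```

```text
time: 6.2
ee_pos: [458.3, -50.1, 32.4]
orientation: [0.046, -3.132, 0.0]
wrist_force: [-8.1, -3.8, 6.1]
opening: 0.0
grip_force: 4.3
time: 6.7
ee_pos: [464.3, -50.1, 32.3]
orientation: [0.046, -3.133, 0.0]
wrist_force: [-9.0, -3.4, 4.7]
opening: 0.001
grip_force: 4.2
```

```bash
python3 -m pendant '[3,0,0,0,1, 3.5,2,0,0,1, 3.5,8,0,0,1, 3.5,13,0,0,1, 2.4,13,0,0,1, 1.2,13,0,0,1, 0.8,13,0,0,1, 0.5,13,0,0,1, 0.2,13,0,0,1, -0.1,13,0,0,1]'
```

```text
time: 7.95
ee_pos: [460.9, 78.8, 32.1]
orientation: [0.038, -3.131, -0.002]
wrist_force: [-10.7, 1.4, 7.5]
opening: 0.003
grip_force: 5.0
```

```bash
python3 -m pendant '[-0.2,0.1,0,0,1, -0.4,0.1,0,0,1, -0.4,0.1,0,0,1]'
```

```text
time: 8.32
ee_pos: [465.4, 79.9, 32.0]
orientation: [0.038, -3.132, -0.001]
wrist_force: [-8.9, 2.1, 3.9]
opening: 0.0
grip_force: 3.9
```

```bash
python3 -m pendant '[3,0,0,0,1, 3.5,-2,0,0,1, 3.5,-8,0,0,1, 3.5,-13,0,0,1, 2,-13,0,0,1, 0.6,-13,0,0,1, 0.2,-13,0,0,1, -0.2,-13,0,0,1, -0.6,-13,0,0,1, -0.9,-13,0,0,1]'
python3 -m pendant '[-0.1,0,0,0,1, -0.1,0,0,0,1]'
```

```text
time: 9.57
ee_pos: [478.7, -48.3, 31.5]
orientation: [0.047, -3.133, 0.001]
wrist_force: [-6.6, -4.9, -1.6]
opening: 0.002
grip_force: 3.1
time: 9.82
ee_pos: [479.9, -48.2, 31.6]
orientation: [0.047, -3.134, 0.001]
wrist_force: [-5.5, -3.9, -1.6]
opening: -0.001
grip_force: 2.8
```

```bash
python3 -m pendant '[3,0,0,0,1, 3.7,2,0,0,1, 3.7,8,0,0,1, 3.7,12.9,0,0,1, 2.6,12.9,0,0,1, 1.6,12.9,0,0,1, 1.2,12.9,0,0,1, 0.8,12.9,0,0,1, 0.5,12.9,0,0,1, 0.2,12.9,0,0,1]'
python3 -m pendant '[-0.2,0,0,0,1, -0.4,0,0,0,1, -0.4,0,0,0,1]'
python3 -c "
from h import *
c=snap('top','t5');crop(c,'t5c',260,170,360,260,6)"
```

```text
time: 11.08
ee_pos: [473.6, 79.2, 32.1]
orientation: [0.038, -3.132, -0.003]
wrist_force: [-7.3, 3.2, 5.2]
opening: -0.003
grip_force: 4.1
time: 11.45
ee_pos: [478.3, 79.3, 32.0]
orientation: [0.037, -3.134, -0.003]
wrist_force: [-6.4, 2.5, 2.4]
opening: 0.005
grip_force: 2.9
```

View pics/t5c.png

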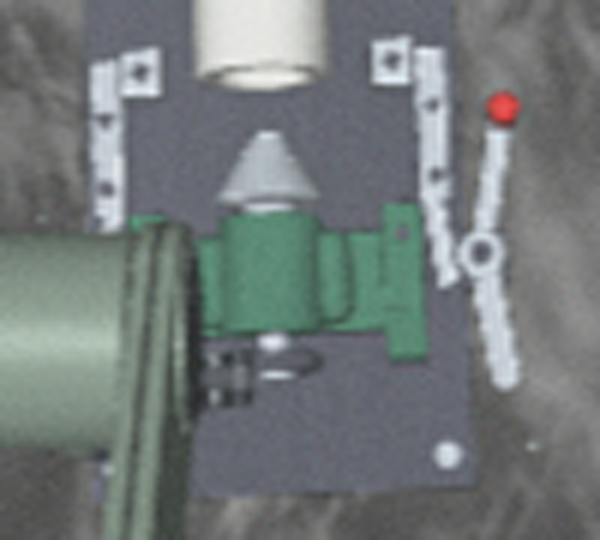

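```bash
python3 -m pendant '[3,0,0,0,1, 3,-4,0,0,1, 3,-10,0,0,1, 2.5,-13,0,0,1, 1.2,-13,0,0,1, 0.6,-13,0,0,1, 0.2,-13,0,0,1, -0.1,-13,0,0,1, -0.4,-13,0,0,1, -0.5,-13,0,0,1]'
python3 -m pendant '[3,0,0,0,1, 3,4,0,0,1, 3,10,0,0,1, 2.7,13,0,0,1, 1.6,13,0,0,1, 0.9,13,0,0,1, 0.5,13,0,0,1, 0.1,13,0,0,1, -0.3,13,0,0,1, -0.4,13,0,0,1]'
```

```text
time: 12.75
ee_pos: [486.3, -49.3, 32.2]
orientation: [0.046, -3.133, 0.0]
wrist_force: [-8.8, -3.7, 5.3]
opening: 0.002
grip_force: 4.4
time: 14.0
ee_pos: [486.4, 79.6, 32.0]
orientation: [0.038, -3.131, -0.003]
wrist_force: [-9.3, 3.7, 7.5]
opening: 0.003
grip_force: 5.0
```

```bash
python3 -m pendant '[3,0,0,0,1, 3,-4,0,0,1, 3,-10,0,0,1, 2.5,-13,0,0,1, 1.4,-13,0,0,1, 0.8,-13,0,0,1, 0.4,-13,0,0,1, 0.1,-13,0,0,1, -0.3,-13,0,0,1, -0.5,-13,0,0,1]'
python3 -m pendant '[3,0,0,0,1, 3,4,0,0,1, 3,10,0,0,1, 2.7,13,0,0,1, 1.6,13,0,0,1, 0.9,13,0,0,1, 0.5,13,0,0,1, 0.1,13,0,0,1, -0.3,13,0,0,1, -0.5,13,0,0,1]'
```

```text
time: 15.25
ee_pos: [495.1, -49.1, 32.2]
orientation: [0.046, -3.132, 0.0]
wrist_force: [-10.5, -4.3, 9.1]
opening: -0.001
grip_force: 5.5
time: 16.5
ee_pos: [496.3, 79.8, 32.0]
orientation: [0.038, -3.131, -0.002]
wrist_force: [-12.1, 3.4, 7.9]
opening: 0.001
grip_force: 5.8
```

```bash
python3 -m pendant '[3,0,0,0,1, 3,-4,0,0,1, 3,-10,0,0,1, 2.5,-13,0,0,1, 1.4,-13,0,0,1, 0.8,-13,0,0,1, 0.4,-13,0,0,1, 0.1,-13,0,0,1, -0.3,-13,0,0,1, -0.5,-13,0,0,1]'
python3 -m pendant '[3,0,0,0,1, 3,4,0,0,1, 3,10,0,0,1, 2.7,13,0,0,1, 1.6,13,0,0,1, 0.9,13,0,0,1, 0.5,13,0,0,1, 0.1,13,0,0,1, -0.3,13,0,0,1, -0.5,13,0,0,1]'
```

```text
time: 17.75
ee_pos: [504.4, -49.0, 32.2]
orientation: [0.047, -3.13, 0.001]
wrist_force: [-13.3, -4.9, 9.8]
opening: 0.001
grip_force: 6.9
time: 19.0
ee_pos: [506.2, 80.1, 32.0]
orientation: [0.038, -3.131, -0.002]
wrist_force: [-11.7, 2.9, 8.8]
opening: 0.002
grip_force: 5.9
```

```bash
python3 -m pendant '[3,0,0,0,1, 3,-4,0,0,1, 3,-10,0,0,1, 2.5,-13,0,0,1, 1.4,-13,0,0,1, 0.8,-13,0,0,1, 0.4,-13,0,0,1, 0.1,-13,0,0,1, -0.2,-13,0,0,1, -0.4,-13,0,0,1]'
python3 -m pendant '[3,0,0,0,1, 3,4,0,0,1, 3,10,0,0,1, 2.7,13,0,0,1, 1.4,13,0,0,1, 0.8,13,0,0,1, 0.4,13,0,0,1, 0.1,13,0,0,1, -0.1,13,0,0,1, -0.3,13,0,0,1]'
```

```text
time: 20.25
ee_pos: [513.3, -48.8, 32.2]
orientation: [0.046, -3.13, 0.001]
wrist_force: [-14.1, -4.5, 9.7]
opening: -0.001
grip_force: 7.0
time: 21.5
ee_pos: [513.2, 80.4, 32.1]
orientation: [0.038, -3.131, -0.003]
wrist_force: [-8.9, 4.2, 6.4]
opening: 0.003
grip_force: 4.6
```

```bash
python3 -m pendant '[3,0,0,0,1, 3,-4,0,0,1, 3,-10,0,0,1, 2.5,-13,0,0,1, 1.4,-13,0,0,1, 0.8,-13,0,0,1, 0.4,-13,0,0,1, 0.1,-13,0,0,1, -0.2,-13,0,0,1, -0.4,-13,0,0,1]'
```

```text
time: 22.75
ee_pos: [520.0, -48.6, 32.2]
orientation: [0.046, -3.129, 0.001]
wrist_force: [-14.0, -4.7, 10.7]
opening: 0.001
grip_force: 7.4
```

```bash
python3 -m pendant '[3,0,0,0,1, 3,4,0,0,1, 3,10,0,0,1, 2.7,13,0,0,1, 1.4,13,0,0,1, 0.8,13,0,0,1, 0.4,13,0,0,1, 0.1,13,0,0,1, -0.2,13,0,0,1, -0.4,13,0,0,1]'
python3 -m pendant '[3,0,0,0,1, 3,-4,0,0,1, 3,-10,0,0,1, 2.5,-13,0,0,1, 1.4,-13,0,0,1, 0.8,-13,0,0,1, 0.4,-13,0,0,1, 0.1,-13,0,0,1, -0.2,-13,0,0,1, -0.4,-13,0,0,1]'
```

```text
time: 24.0
ee_pos: [521.5, 80.6, 32.1]
orientation: [0.038, -3.132, -0.003]
wrist_force: [-9.1, 3.0, 5.9]
opening: -0.001
grip_force: 4.5
time: 25.25
ee_pos: [528.1, -48.4, 32.2]
orientation: [0.046, -3.129, 0.001]
wrist_force: [-14.7, -4.6, 8.6]
opening: 0.001
grip_force: 7.1
```

Remaining about 13–16 mm; one more pair, then inspect.

```bash
python3 -m pendant '[3,0,0,0,1, 3,4,0,0,1, 3,10,0,0,1, 2.7,13,0,0,1, 1.4,13,0,0,1, 0.8,13,0,0,1, 0.4,13,0,0,1, 0.1,13,0,0,1, -0.2,13,0,0,1, -0.4,13,0,0,1]'
python3 -m pendant '[3,0,0,0,1, 3,-4,0,0,1, 3,-10,0,0,1, 2.5,-13,0,0,1, 1.4,-13,0,0,1, 0.8,-13,0,0,1, 0.4,-13,0,0,1, 0.1,-13,0,0,1, -0.1,-13,0,0,1, -0.3,-13,0,0,1]'
python3 -c "
from h import *
c=snap('top','t6');crop(c,'t6c',265,160,345,235,7)"
```

```text
time: 26.5
ee_pos: [529.5, 80.8, 32.1]
orientation: [0.038, -3.132, -0.003]
wrist_force: [-8.8, 3.6, 6.2]
opening: 0.002
grip_force: 4.5
time: 27.75
ee_pos: [535.3, -48.3, 32.2]
orientation: [0.046, -3.13, 0.001]
wrist_force: [-13.0, -3.9, 8.7]
opening: 0.003
grip_force: 6.6
```

View pics/t6c.png

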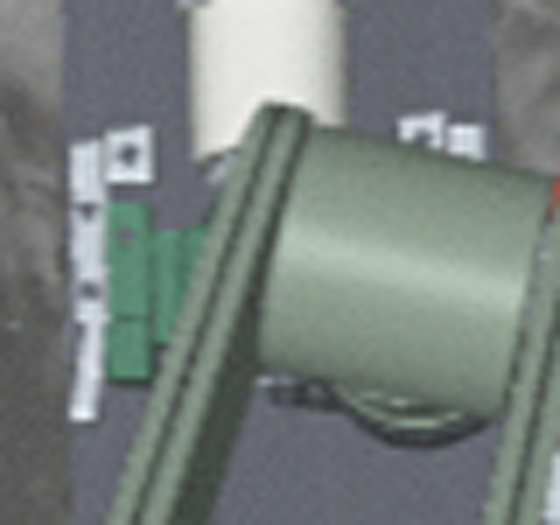

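```bash
python3 -m pendant '[3,0,0,0,1, 3,4,0,0,1, 3,10,0,0,1, 2.7,13,0,0,1, 1.4,13,0,0,1, 0.8,13,0,0,1, 0.4,13,0,0,1, 0.1,13,0,0,1, -0.2,13,0,0,1, -0.3,13,0,0,1]'
python3 -m pendant '[3,0,0,0,1, 3,-4,0,0,1, 3,-10,0,0,1, 2.5,-13,0,0,1, 1.4,-13,0,0,1, 0.8,-13,0,0,1, 0.4,-13,0,0,1, 0.1,-13,0,0,1, -0.1,-13,0,0,1, -0.2,-13,0,0,1]'
```

```text
time: 29.05
ee_pos: [535.6, 80.9, 32.2]
orientation: [0.038, -3.132, -0.002]
wrist_force: [-9.9, 2.5, 6.6]
opening: 0.001
grip_force: 4.7
time: 30.3
ee_pos: [539.2, -48.7, 32.1]
orientation: [0.046, -3.128, 0.003]
wrist_force: [-12.8, -7.1, 8.1]
opening: 0.005
grip_force: 6.7
```

```bash
python3 -m pendant '[3,0,0,0,1, 3,4,0,0,1, 3,10,0,0,1, 2.7,13,0,0,1, 1.4,13,0,0,1, 0.8,13,0,0,1, 0.4,13,0,0,1, 0.2,13,0,0,1, 0,13,0,0,1, -0.1,13,0,0,1]'
python3 -m pendant '[-0.1,0,0,0,1, -0.1,0,0,0,1]'
```

```text
time: 31.55
ee_pos: [537.5, 80.4, 32.2]
orientation: [0.039, -3.129, -0.0]
wrist_force: [-11.7, 0.5, 10.2]
opening: -0.003
grip_force: 6.2
time: 31.8
ee_pos: [537.9, 80.5, 32.2]
orientation: [0.039, -3.128, -0.0]
wrist_force: [-12.3, 0.4, 10.1]
opening: -0.001
grip_force: 6.4
```

```bash
python3 -m pendant '[3,0,0,0,1, 3,-4,0,0,1, 3,-10,0,0,1, 2.5,-13,0,0,1, 1.4,-13,0,0,1, 0.8,-13,0,0,1, 0.4,-13,0,0,1, 0.2,-13,0,0,1, 0,-13,0,0,1, 0,-13,0,0,1]'
python3 -m pendant '[-0.1,0,0,0,1, -0.1,0,0,0,1]'
python3 -m pendant '[-0.1,0,0,0,1, -0.1,0,0,0,1]'
```

```text
time: 33.05
ee_pos: [540.6, -48.4, 32.1]
orientation: [0.046, -3.126, 0.002]
wrist_force: [-15.0, -5.6, 9.7]
opening: 0.001
grip_force: 7.5
time: 33.3
ee_pos: [540.6, -48.3, 32.1]
orientation: [0.046, -3.124, 0.001]
wrist_force: [-17.7, -5.7, 13.0]
opening: 0.001
grip_force: 8.9
time: 33.55
ee_pos: [542.9, -48.8, 32.0]
orientation: [0.046, -3.127, 0.003]
wrist_force: [-12.4, -7.3, 8.0]
opening: 0.001
grip_force: 7.0
```

```bash
python3 -m pendant '[3,0,0,0,1, 3,4,0,0,1, 3,10,0,0,1, 2.7,13,0,0,1, 1.4,13,0,0,1, 0.8,13,0,0,1, 0.4,13,0,0,1, 0.2,13,0,0,1, 0,13,0,0,1, 0,13,0,0,1]'
python3 -m pendant '[-0.1,0,0,0,1, -0.1,0,0,0,1]'
```

```text
time: 34.8
ee_pos: [540.0, 80.6, 32.0]
orientation: [0.039, -3.128, -0.001]
wrist_force: [-10.6, 0.8, 8.7]
opening: 0.001
grip_force: 6.0
time: 35.05
ee_pos: [540.0, 80.6, 32.0]
orientation: [0.039, -3.126, -0.001]
wrist_force: [-14.4, 0.7, 12.1]
opening: -0.002
grip_force: 7.3
```

```bash
python3 -m pendant '[-0.1,0,0,0,1, -0.1,0,0,0,1]'
python3 -m pendant '[3,0,0,0,1, 3,-4,0,0,1, 3,-10,0,0,1, 2.5,-13,0,0,1, 1.4,-13,0,0,1, 0.8,-13,0,0,1, 0.4,-13,0,0,1, 0.2,-13,0,0,1, 0.1,-13,0,0,1, 0.1,-13,0,0,1]'
```

```text
time: 35.3
ee_pos: [540.3, 80.7, 31.9]
orientation: [0.039, -3.124, -0.001]
wrist_force: [-15.9, 1.6, 13.0]
opening: 0.0
grip_force: 8.1
time: 36.55
ee_pos: [543.3, -48.1, 31.9]
orientation: [0.046, -3.125, 0.001]
wrist_force: [-14.4, -5.2, 11.1]
opening: -0.001
grip_force: 7.8
```

```bash
python3 -m pendant '[-0.1,0,0,0,1, -0.1,0,0,0,1]'
python3 -m pendant '[3,0,0,0,1, 6,0,0,0,1, 6,5,0,0,1, 6,6.5,0,0,1]'
python3 -c "
from h import *
c=snap('top','t7');d=snap('scene','s7')
a=cv2.resize(c['color'][165:205,270:345],None,fx=10,fy=10,interpolation=cv2.INTER_CUBIC)[:, :750]
cv2.imwrite('pics/t7c.png',a)
for n,z in((64.5,34),(-64.5,34)): pass"
```

```text
time: 36.8
ee_pos: [543.4, -48.1, 31.9]
orientation: [0.046, -3.123, 0.001]
wrist_force: [-17.7, -5.6, 12.7]
opening: 0.002
grip_force: 8.9
time: 37.3
ee_pos: [488.4, 17.4, 33.1]
orientation: [0.046, -3.14, -0.001]
wrist_force: [-0.3, 0.2, 0.3]
opening: 0.001
grip_force: 0.0
```

View pics/t7c.png

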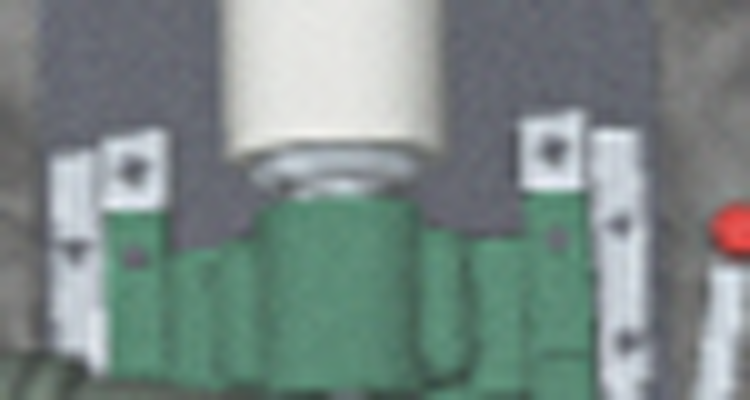

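```bash
python3 -m pendant '[0,6.5,0,0,1, -3,6.5,0,0,1, -4.8,6.5,0,0,1, -5.4,6.5,0,0,1, -5.8,6.5,0,0,1, -6,6.5,0,0,1]'
python3 -m pendant '[-0.05,0,0,0,1, -0.05,0,0,0,1,-0.05,0,0,0,1]'
python3 -m pendant '[-0.05,0,0,0,1, -0.05,0,0,0,1,-0.05,0,0,0,1]'
```

```text
time: 38.15
ee_pos: [540.3, 80.9, 31.6]
orientation: [0.042, -3.124, 0.0]
wrist_force: [-17.0, 0.0, 12.9]
opening: -0.001
grip_force: 8.7
time: 38.52
ee_pos: [540.3, 80.8, 31.6]
orientation: [0.041, -3.124, 0.0]
wrist_force: [-16.2, -0.5, 11.4]
opening: -0.001
grip_force: 7.9
time: 38.9
ee_pos: [540.3, 80.9, 31.6]
orientation: [0.042, -3.123, 0.001]
wrist_force: [-17.0, -0.4, 13.3]
opening: -0.001
grip_force: 8.6
```

```bash
python3 -m pendant '[3,0,0,0,1, 3,-4,0,0,1, 3,-10,0,0,1, 2.5,-13,0,0,1, 1.4,-13,0,0,1, 0.8,-13,0,0,1, 0.4,-13,0,0,1, 0.2,-13,0,0,1, 0.15,-13,0,0,1, 0.15,-13,0,0,1]'
python3 -m pendant '[0,0,0,0,1, 0,0,0,0,1]'
```

```text
time: 40.15
ee_pos: [543.4, -47.9, 31.9]
orientation: [0.047, -3.125, 0.001]
wrist_force: [-16.0, -5.3, 11.5]
opening: -0.002
grip_force: 8.2
time: 40.4
ee_pos: [543.4, -47.9, 31.9]
orientation: [0.047, -3.125, 0.001]
wrist_force: [-16.3, -5.1, 12.0]
opening: 0.003
grip_force: 8.1
```

```bash
python3 -m pendant '[0.03,0,0,0,1, 0.03,0,0,0,1, 0.03,0,0,0,1, 0.03,0,0,0,1, 0.03,0,0,0,1, 0.03,0,0,0,1]'
python3 -c "
from h import *
P=(592,15.6,.0265)
piv=np.array([543.9,-90.6])
R=P[2]
for th in(.21,.4,.6,.8,1.,1.2,1.4,1.6,1.75,1.92,2.0):
    a=R-th; h=piv+70*np.array([np.cos(a),np.sin(a)]); n=np.array([-np.sin(a),np.cos(a)])
    w=h+n*23; d=w-[543.4,-47.9]
    print(th,h.round(1),w.round(1),'rigframe cm', (np.array([np.cos(R)*d[0]+np.sin(R)*d[1],-np.sin(R)*d[0]+np.cos(R)*d[1]])/10).round(2))
"
```

```text
time: 41.15
ee_pos: [543.4, -47.9, 31.9]
orientation: [0.046, -3.126, 0.001]
wrist_force: [-15.8, -4.7, 10.4]
opening: 0.002
grip_force: 7.7
0.21 [ 612.7 -103.4] [616.9 -80.8] rigframe cm [ 7.26 -3.48]
0.4 [ 609.1 -116.1] [617.5 -94.7] rigframe cm [ 7.28 -4.88]
0.6 [ 602.7 -128.6] [ 615.2 -109.3] rigframe cm [ 7.01 -6.32]
0.8 [ 594.  -139.5] [ 610.1 -123. ] rigframe cm [ 6.46 -7.69]
1.0 [ 583.3 -148.5] [ 602.3 -135.5] rigframe cm [ 5.65 -8.92]
1.2 [ 571.  -155.1] [ 592.2 -146.2] rigframe cm [ 4.62 -9.96]
1.4 [ 557.6 -159.2] [ 580.2 -154.7] rigframe cm [  3.39 -10.78]
1.6 [ 543.7 -160.6] [ 566.7 -160.7] rigframe cm [  2.03 -11.33]
1.75 [ 533.3 -159.8] [ 556.  -163.3] rigframe cm [  0.95 -11.57]
1.92 [ 521.7 -157. ] [ 543.5 -164.3] rigframe cm [ -0.3  -11.63]
2.0 [ 516.5 -155. ] [ 537.6 -164. ] rigframe cm [ -0.88 -11.59]
```

```bash
python3 -m pendant '[3,0,0,0,1, 3,0,-5,0,1, 3,-1,-9,0,1, -2,-2,-9,0,1, -7,-2.2,-9,0,1, -7,-2.2,-9,0,1, -7,-2.2,-9,0,1]'
python3 -c "
from h import *
c=snap('top','t8'); d=snap('scene','s8')
for z,k,cc in((75,'t8',c),(70,'s8',d)):
    h=cv2.cvtColor(cc['color'],cv2.COLOR_BGR2HSV); m=((h[...,0]<6)|(h[...,0]>174))&(h[...,1]>170)&(h[...,2]>90)
    n,l,s,ce=cv2.connectedComponentsWithStats(m.astype(np.uint8)); 
    for i in range(1,n):
        if s[i,4]>5: print(k,s[i],ce[i],pt(cc,*ce[i],z if k=='t8' else 58))
print(read_state()['ee_pos'], delta((616.9,-72,47)))"
```

```text
time: 42.02
ee_pos: [619.7, -67.4, 122.3]
orientation: [0.044, -3.139, -0.001]
wrist_force: [0.3, -0.4, -0.3]
opening: 0.0
grip_force: 0.0
s8 [356 204   5  11  34] [358.08823529 209.44117647] [ 615.0054047  -105.30365224   58.        ]
[619.31274447 -67.83819779 122.75702267] [ 0.24 -0.41  7.58]
```

```bash
python3 -m pendant '[0,-0.4,4,0,1, 0.2,-0.4,7.5,0,1, 0.2,-0.6,7.5,0,1, 0.2,-1.3,7.5,0,1, 0.25,-2,7.5,0,1, 0.25,-2.7,7.5,0,1, 0.4,-3.4,7.5,0,1, 0.5,-4.1,7.5,0,1, 0.8,-4.8,7.5,0,1, 1.1,-5.5,7.5,0,1]'
python3 -c "
from h import *
d=snap('scene','s9')
cc=d;h=cv2.cvtColor(cc['color'],cv2.COLOR_BGR2HSV); m=((h[...,0]<6)|(h[...,0]>174))&(h[...,1]>170)&(h[...,2]>90)
n,l,s,ce=cv2.connectedComponentsWithStats(m.astype(np.uint8)); 
for i in range(1,n):
    if s[i,4]>5: print(s[i],pt(cc,*ce[i],58))
"
```

```text
time: 43.38
ee_pos: [611.0, -124.7, 48.2]
orientation: [-0.041, 3.141, -0.0]
wrist_force: [0.6, 0.1, -0.7]
opening: 0.003
grip_force: 0.3
[360 214   6  11  41] [ 598.96442917 -138.90296736   58.        ]
```

```bash
python3 -m pendant '[0.4,-0.6,0,0,1, 0.8,-1.2,0,0,1, 1.3,-1.8,0,0,1, 1.8,-2.3,0,0,1, 2.4,-2.7,0,0,1, 3,-3.1,0,0,1, 3.7,-3.4,0,0,1, 4.4,-3.6,0,0,1, 5.1,-3.7,0,0,1, 5.8,-3.7,0,0,1]'
python3 -c "
from h import *
d=snap('scene','s10')
cc=d;h=cv2.cvtColor(cc['color'],cv2.COLOR_BGR2HSV); m=((h[...,0]<6)|(h[...,0]>174))&(h[...,1]>170)&(h[...,2]>90)
n,l,s,ce=cv2.connectedComponentsWithStats(m.astype(np.uint8)); 
for i in range(1,n):
    if s[i,4]>5: print(s[i],pt(cc,*ce[i],58))
"
```

```text
time: 44.68
ee_pos: [553.7, -162.7, 48.3]
orientation: [-0.041, 3.141, -0.0]
wrist_force: [0.3, 0.2, -0.1]
opening: -0.004
grip_force: 0.5
[348 229   5  11  42] [ 536.71508678 -160.87962395   58.        ]
```

```bash
python3 -m pendant '[0.4,0,0,0,1, 0.8,0,0,0,1, 1,0,0,0,1, 1.2,0,0,0,1, 1.2,0,0,0,1]'
python3 -m pendant '[0.2,0,0,0,1, 0.4,0,0,0,1, 0.4,0,0,0,1]'
```

```text
time: 45.35
ee_pos: [542.4, -163.0, 48.4]
orientation: [-0.041, 3.141, -0.0]
wrist_force: [1.3, 1.0, 0.5]
opening: 0.002
grip_force: 0.8
time: 45.72
ee_pos: [542.0, -163.0, 48.8]
orientation: [-0.039, 3.132, -0.001]
wrist_force: [11.2, 1.4, -6.4]
opening: 0.002
grip_force: 5.3
```

```bash
python3 -m pendant '[-0.5,0,0,0,1, -2,-1,0,0,1, -3,-1.5,-3,0,1, -3,-1.5,-9,0,1, 0,-6,-15,0,1, 4,-11,-18,0,1, 9,-16,-18,0,1, 13,-21,-18,0,1, 13,-21,-18,0,1, 13,-21,-18,0,1]'
python3 -c "
from h import *
c=snap('top','t11');d=snap('scene','s11')
a=cv2.resize(c['color'][160:240,265:365],None,fx=6,fy=6,interpolation=cv2.INTER_CUBIC)
cv2.imwrite('pics/f.png',a); print(read_state()['qvel'])
h=cv2.cvtColor(d['color'],cv2.COLOR_BGR2HSV); m=((h[...,0]<6)|(h[...,0]>174))&(h[...,1]>170)&(h[...,2]>90)
n,l,s,ce=cv2.connectedComponentsWithStats(m.astype(np.uint8)); 
for i in range(1,n):
    if s[i,4]>5: print(s[i],pt(d,*ce[i],58))"
```

```text
time: 46.98
ee_pos: [411.5, -378.2, 228.2]
orientation: [0.034, -3.14, -0.0]
wrist_force: [-1.0, 0.6, 0.3]
opening: 0.001
grip_force: 0.0
[ 2.96031566e-02 -8.24977111e-06 -1.48364042e-03  2.52737637e-03
 -3.26779052e-03 -2.21922711e-03]
[344 231   4  11  34] [ 523.63207806 -159.67720787   58.        ]
```

View pics/f.png

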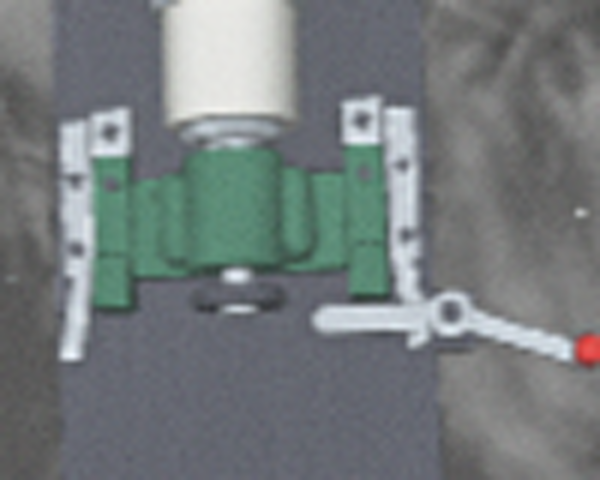

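Both feet stand against their stops: the left joint is at (110,157) and the right at (363,145). The catch arm lies behind the right foot at (365,320), with the handle at (588,350).

```bash
python3 -c "
from rig import *
print(sign_off())"
```

```text
the job is handed in; nothing more can be done
None
```

I handed the job in at about 47 s: the tailstock is home on both stops, the right lug took a press of about 16 N (asked: about 15 N) for over half a second without moving, the retaining lever is swung fully shut behind the right foot, and the arm is clear, though I did not check the loose tools in a final picture.

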